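Put the sanding forms back on their outlines

TASK

Put the four sanding forms away: stand each one upright, grip end up, on the board whose black footprint has its shape and size, centred on the footprint and squared up with it. One of them, the wide drum, is wedged in the middle of the packed crate of offcuts and has to be drawn out. Leave the glass jar standing where it is.

Things in the scene. Friction and masses are not known exactly. Their poses are not given: they have to be found in the camera images.
- wide_drum_mid (a point): Sanding form, bare wood above and dark brown abrasive wrapped round the lower half, small steel screw in the middle of its top; it stands upright. This one is a cylinder, 50 mm across and 95 mm tall, about 0.12 kg. It stands in the middle of the crate of offcuts, on the crate's 8 mm floor, offcuts touching it on all four sides; its top 45 mm stand clear above the offcuts. The point is on its axis, half-way up; z along the axis, up.
- slim_drum_mid (a point): Sanding form, bare wood above and dark brown abrasive wrapped round the lower half, small steel screw in the middle of its top; it stands upright. This one is a cylinder, 32 mm across and 80 mm tall, about 0.06 kg, standing on the bench. The point is on its axis, half-way up; z up.
- square_block_mid (a point): Sanding form, bare wood above and dark brown abrasive wrapped round the lower half, small steel screw in the middle of its top; it stands upright. This one is a square block, 46 x 46 mm seen from above and 60 mm tall, about 0.08 kg, standing on the bench at any yaw. The point is its centre, half-way up; x and y along its sides, z up.
- oblong_block_mid (a point): Sanding form, bare wood above and dark brown abrasive wrapped round the lower half, small steel screw in the middle of its top; it stands upright. This one is an oblong block, 66 mm (its x) by 28 mm (its y) seen from above and 60 mm tall, about 0.07 kg, standing on the bench at any yaw. The point is its centre, half-way up; z up.
- wide_drum_outline (a point): Place of the wide drum. A square plywood board 92 x 92 mm, 8 mm thick, fixed to the bench, turned up to 0.25 rad; painted in its middle is one black footprint, a round one 56 mm across. The point is the footprint's centre on the board's upper face (8 mm above the bench), z up. The paint is 3 mm larger all round than the form's foot; nothing is recessed.
- slim_drum_outline (a point): Place of the slim drum. A square plywood board 92 x 92 mm, 8 mm thick, fixed to the bench, turned up to 0.25 rad; painted in its middle is one black footprint, a round one 38 mm across. The point is the footprint's centre on the board's upper face (8 mm above the bench), z up. The paint is 3 mm larger all round than the form's foot; nothing is recessed.
- square_block_outline (a point): Place of the square block. A square plywood board 92 x 92 mm, 8 mm thick, fixed to the bench, turned up to 0.25 rad; painted in its middle is one black footprint, a square of 52 mm, its sides along x and y. The point is the footprint's centre on the board's upper face (8 mm above the bench), z up. The paint is 3 mm larger all round than the form's foot; nothing is recessed.
- oblong_block_outline (a point): Place of the oblong block. A square plywood board 92 x 92 mm, 8 mm thick, fixed to the bench, turned up to 0.25 rad; painted in its middle is one black footprint, an oblong 72 mm along x by 34 mm along y. The point is the footprint's centre on the board's upper face (8 mm above the bench), z up. The paint is 3 mm larger all round than the form's foot; nothing is recessed.
- crate: Open plywood crate fixed to the bench, 166 x 166 mm outside, 50 mm high, walls and floor 8 mm; turned up to 0.2 rad. Packed full with four loose wooden offcuts (100 x 50 x 50 mm, tops 58 mm above the bench) in a pinwheel round the wide drum. Origin at the centre of its underside, z up.
- jar: Lidded glass jar, a bystander among the forms, 58 mm across and 70 mm tall, 0.22 kg, standing loose on the bench. Origin at the centre of its underside, z up.
There are look-alikes about, which are no part of the job. Leave any blue or orange look-alike of the part that bears slim_drum_mid alone. Leave any turquoise look-alike of the part that bears slim_drum_outline alone.

How it is judged:
At the end, for the whole second after the job is handed in: Each form stands upright (0.1 rad) and at rest on the board with its own footprint, centre within 12 mm of the footprint's centre, foot on the board (4 mm); the square and oblong blocks turned with their footprints within 0.22 rad (square: any quarter turn; oblong: either way round) (horizontal distance between wide_drum_mid and wide_drum_outline below 0.012 m and z of wide_drum_mid in the frame of wide_drum_outline between 0.0435 and 0.0515 m and angle between each of wide_drum_mid, slim_drum_mid, square_block_mid, oblong_block_mid's own z axis and vertical below 0.1 rad and linear speed of each of wide_drum, slim_drum, square_block, oblong_block below 0.02 m/s and horizontal distance between slim_drum_mid and slim_drum_outline below 0.012 m and z of slim_drum_mid in the frame of slim_drum_outline between 0.036 and 0.044 m and horizontal distance between square_block_mid and square_block_outline below 0.012 m and z of square_block_mid in the frame of square_block_outline between 0.026 and 0.034 m and (angle between the x axis of square_block_mid and the x axis of square_block_outline, either way round below 0.22 rad or angle between the x axis of square_block_mid and the y axis of square_block_outline, either way round below 0.22 rad) and horizontal distance between oblong_block_mid and oblong_block_outline below 0.012 m and z of oblong_block_mid in the frame of oblong_block_outline between 0.026 and 0.034 m and angle between the x axis of oblong_block_mid and the x axis of oblong_block_outline, either way round below 0.22 rad); the robot touches nothing.
It fails at once if the glass jar is shoved more than 30 mm or tipped (distance of jar from where it was at the start of the episode above 0.03 m or angle between jar's own z axis and vertical above 0.3 rad).
It also fails if it takes over 125 s, if anything falls off the work surface, if the arm or the gripper's body presses on something with over 40 N, if the wrist force passes 120 N, or if a joint passes its speed limit or range.

ROBOT

A 6-joint arm with a two-finger parallel gripper is mounted at the origin on the work surface. World frame = base frame: x ahead of the robot, y to its left, z up, the work surface at z = 0. Lengths are in m, angles in rad, forces in N, time in s.
With the tool pointing down it reaches from about 0.2 to 0.875 m from the base axis. Payload 3.4 kg.
Tool frame: the origin (TCP) lies at the very end of the fingers, on their centre line; the grasp point (between the pads) lies behind it (ctrl.grasp_offset is the x of the grasp point in the tool frame, in m); x points along the fingers, y is the direction in which the jaws open and shut, and the axes are right-handed (so a half turn about x gives the same grasp; the last joint's range is limited). The gripper opens to 94 mm and grips with 3 to 60 N. Pads are 16 mm wide; open, the fingers measure 119 mm over their backs; the gripper's body (75 mm by 177 mm) begins 78 mm behind the grasp point.
Start: joints at [-1.438, 0.276, 1.505, -0, 1.361, -0.121], TCP at [0.144, -0.557, 0.168] pointing down, gripper open.
Joint ranges: [-2.89, 2.89], [-0.75, 2.08], [0.22, 2.7], [-1.18, 4.32], [0.11, 2.71], [-2.7, 2.7]. Speed limits (rad/s): [2.57, 2.57, 3.14, 3.14, 3.14, 3.14].

INTERFACE

Orientations are given as a rotation vector (axis times angle).
In Python, from bench import ctrl gives the robot as it stands.
- The arm moves only by the shell command python3 -m inch 'ROWS'. ROWS is a JSON object of lists of equal length, an entry for each row: "translation": the shift along the tool's x, y, z in units of 30 mm (1.0 is 30 mm), a list of three; "dr": the turn, a rotation vector about the tool's x, y, z in units of 5 degrees (1.0 is 5 degrees), a list of three; "hand": the opening, from 0 (shut) to 1 (fully open). A call has 1 to 10 rows; each row is the pose to reach, as a shift and turn from the pose commanded when the call began, along the tool's axes at that moment; what a row does not reach only later rows make up. A row lasts 1/12 s, in which the tool goes at most 41.7 mm and 7.16 degrees, less where a joint would pass 70% of its speed; a pose out of reach is approached as far as the arm can. A call with a gripper value outside its range is refused whole. The fingers move at their own pace and stop on an object; the grip force is fixed at half the most. Time passes only in rows, so rows that repeat a pose let the fingers close. It gives the time, the measured TCP pose, the force and the opening at its end, in the units of the state.
- ctrl.get_obs(): the state, without advancing time (a new reading comes with each control period).
- ctrl.grab_frame(name): name is "side" or "top" or "wrist"; returns (picture, depth): 384x512x3 uint8, red, green, blue; 384x512 float32, m along the optical axis (not along the pixel's ray), 0 where there is no reading.
- ctrl.camera_model(name): a dict with "fx", "fy", "cx", "cy" (pixels), "rvec" (rotation vector, rad) and "tvec" (3), from world to camera coordinates, as OpenCV has them. Camera axes: x right, y down, z forward; pixel columns grow to the right and rows downward; lengths in m; the calibration is good to about 2 mm. A picture is of the moment at which its call begins: read the wrist's pose just before it. camera_model takes no time and is no camera call; for the wrist camera it gives the pose at the moment of the call.
- ctrl.finish_job(): hands the job in, once; it reports no verdict.
The state is a dict: "time": time; "joint_positions": joint angles; "joint_vel": joint speeds; "tau": joint torques, N m; "tcp_pos": TCP position; "orientation": TCP orientation; "contact_force": force on the tool from outside, world axes, zero at the start; "wrist_torque": the same for the moment, N m; "gripper_width": finger opening in m.
Only numpy, scipy, OpenCV 4.12 (cv2) and the standard library are available. Lean on these libraries where they do the work, as an engineer would, in place of code of your own. Each camera call takes 0.05 s, during which the arm holds its last target.

## Working session

There is one attempt and no reset: what is moved stays moved. The work goes in short steps, Python scripts to look and compute and a shell command to move; the robot and the scene stay as the last step left them, time stands still between calls to the robot, and variables do not carry over. Pictures are saved under pics/ and viewed, and the job is handed in when it is done.

```bash
ls; mkdir -p pics; python3 - <<'E'
from bench import ctrl
import cv2
print(ctrl.get_obs(), ctrl.grasp_offset)
for n in ["top","side"]:
    im,d=ctrl.grab_frame(n); cv2.imwrite(f"pics/{n}0.png",im[:,:,::-1]); print(ctrl.camera_model(n))
E
```

```text
pics
{'time': 0.0, 'joint_positions': array([-1.43799166e+00,  2.76557512e-01,  1.50611519e+00, -2.74619631e-05,
        1.36069376e+00, -1.21005268e-01]), 'joint_vel': array([-0.0013091 , -0.00112138,  0.00082355, -0.00068533, -0.00145436,
        0.00016611]), 'tau': array([-5.94852536e-04, -4.04574716e+01, -2.37227476e+01,  7.01379846e-02,
        3.46324942e-02, -1.49781513e-04]), 'tcp_pos': array([ 0.14427491, -0.5559505 ,  0.16693333]), 'orientation': array([ 2.08695969,  0.26815342, -2.0870382 ]), 'contact_force': array([-0.93947686,  0.21726458, -0.52343984]), 'wrist_torque': array([-0.04250261,  0.03329827,  0.0088616 ]), 'gripper_width': 0.09445569744305295} -0.0188
{'fx': 375.1230486621411, 'fy': 375.1230486621411, 'cx': 254.10679069100033, 'cy': 187.70279241577296, 'rvec': array([ 2.17757492, -2.12667226,  0.1613281 ]), 'tvec': array([0.04016655, 0.49424288, 0.99811324])}
{'fx': 432.07731117699063, 'fy': 432.07731117699063, 'cx': 258.05778578259736, 'cy': 182.23024116943267, 'rvec': array([ 0.88424988, -2.38033502,  1.1922892 ]), 'tvec': array([0.3808353 , 0.21572975, 1.13739159])}
```

View pics/top0.png

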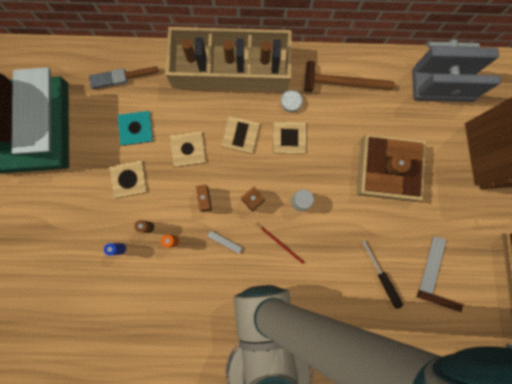

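View pics/side0.png

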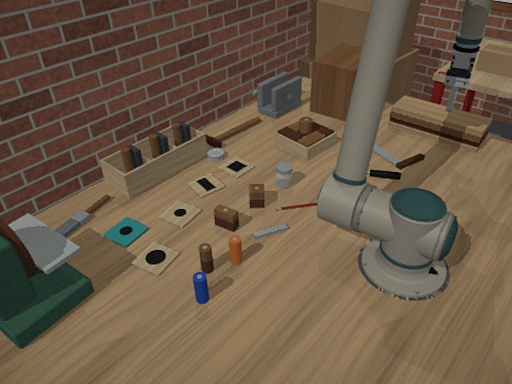

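Top view: the boards are at (128,180) wide, (187,148) slim, (240,134) oblong and (290,137) square. The forms are at (145,227) slim, (204,197) oblong, (253,199) square and (402,163) wide drum, in the crate. The jar is at (303,200). Next I'll measure them.

```bash
cat > h.py <<'E'
import numpy as np, cv2
from scipy.spatial.transform import Rotation as R
from bench import ctrl
def ray(m,uv,z):
    Rm=R.from_rotvec(m['rvec']).as_matrix(); C=-Rm.T@m['tvec']
    uv=np.atleast_2d(np.asarray(uv,float))
    d=np.c_[(uv[:,0]-m['cx'])/m['fx'],(uv[:,1]-m['cy'])/m['fy'],np.ones(len(uv))]@Rm
    return C+d*((z-C[2])/d[:,2])[:,None]
def cloud(m,d):
    h,w=d.shape; v,u=np.mgrid[:h,:w]
    P=np.stack([(u-m['cx'])/m['fx']*d,(v-m['cy'])/m['fy']*d,d],-1)
    Rm=R.from_rotvec(m['rvec']).as_matrix()
    return (P-m['tvec'])@Rm
def rect(p):
    """min area rect of world xy pts -> centre,sizes(long,short),yaw of long"""
    (c,s,a)=cv2.minAreaRect((p[:,:2]*1000).astype(np.float32))
    if s[0]<s[1]: s=(s[1],s[0]); a+=90
    return np.array(c)/1000,np.array(s),(np.radians(a)+np.pi/2)%np.pi-np.pi/2
E
python3 - <<'E'
from h import *
np.set_printoptions(precision=4,suppress=True)
im,d=ctrl.grab_frame("top"); m=ctrl.camera_model("top"); P=cloud(m,d)
np.save('top.npy',P)
g=im.max(2)
# black footprints
for n,(u,v) in dict(wide=(128,180),slim=(187,148),obl=(240,134),sq=(290,137)).items():
    mk=np.zeros_like(g); w=16; mk[v-w:v+w,u-w:u+w]=(g[v-w:v+w,u-w:u+w]<60)
    nn,l,st,ce=cv2.connectedComponentsWithStats(mk,connectivity=4); k=1+st[1:,4].argmax()
    vv,uu=np.where(l==k); p=ray(m,np.c_[uu,vv],0.008); print(n,len(uu),p.mean(0),rect(p),'z',np.median(P[l==k][:,2]))
for n,(u,v,z) in dict(slim=(145,227,.08),obl=(204,197,.06),sq=(253,199,.06),wide=(402,163,.103),jar=(303,200,.07)).items():
    w=28
    sub=P[v-w:v+w,u-w:u+w]; mk=(abs(sub[...,2]-z)<.008).astype(np.uint8)
    nn,l,st,ce=cv2.connectedComponentsWithStats(mk,connectivity=4)
    k=1+st[1:,4].argmax(); q=sub[l==k]; print(n,len(q),q.mean(0),rect(q))
for c in [(128,180),(145,227)]: pass
cv2.imwrite('pics/topz.png',cv2.resize(im[90:260,95:325,::-1],None,fx=3.4,fy=3.4,interpolation=2))
cv2.imwrite('pics/topc.png',cv2.resize(im[120:210,350:440,::-1],None,fx=6,fy=6,interpolation=2))
E
```

```text
wide 221 [0.5136 0.4106 0.008 ] (array([0.5138, 0.4105]), array([45.3104, 45.1393]), np.float64(0.8262252884357171)) z 0.009261390765978754
slim 79 [0.6059 0.2465 0.008 ] (array([0.6056, 0.2463]), array([27.0833, 26.3247]), np.float64(0.8100903938134176)) z 0.009076033243698755
obl 187 [0.652  0.0958 0.008 ] (array([0.6523, 0.0959]), array([63.322 , 25.1863]), np.float64(-0.21136817150075515)) z 0.009040399956631652
sq 224 [ 0.6469 -0.0454  0.008 ] (array([ 0.647 , -0.0456]), array([42.0693, 40.495 ]), np.float64(0.012474607529094461)) z 0.008565537231490731
slim 131 [0.3809 0.3423 0.0806] (array([0.381 , 0.3426]), array([30.8966, 28.548 ]), np.float64(-1.546534051253353))
obl 271 [0.462  0.1886 0.0604] (array([0.4621, 0.1891]), array([65.7726, 28.433 ]), np.float64(0.19243972076350313))
sq 298 [0.463  0.0541 0.0604] (array([0.4634, 0.0543]), array([46.166 , 46.1086]), np.float64(0.733289155612304))
wide 300 [ 0.5594 -0.3282  0.1031] (array([ 0.5603, -0.3296]), array([49.4915, 47.4822]), np.float64(-1.0819263702337216))
jar 292 [ 0.4626 -0.0799  0.0704] (array([ 0.4626, -0.0797]), array([49.6203, 48.5622]), np.float64(-0.7688453522210881))
```

View pics/topz.png

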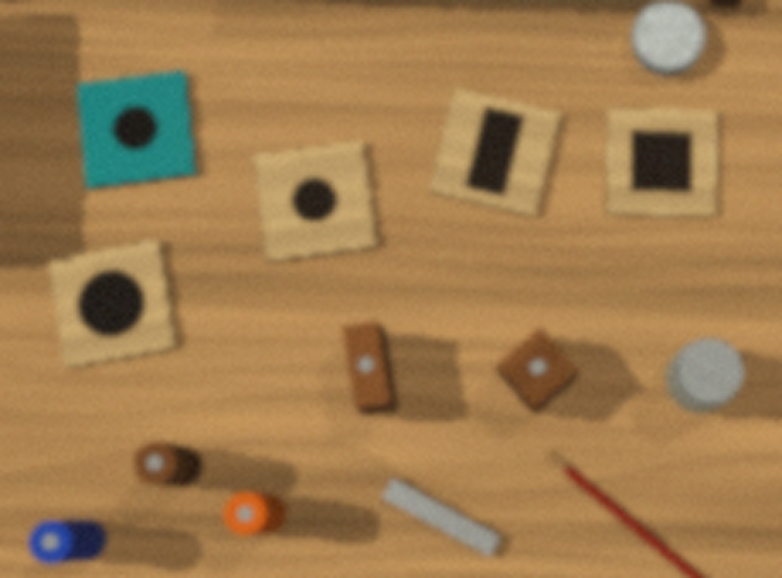

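View pics/topc.png

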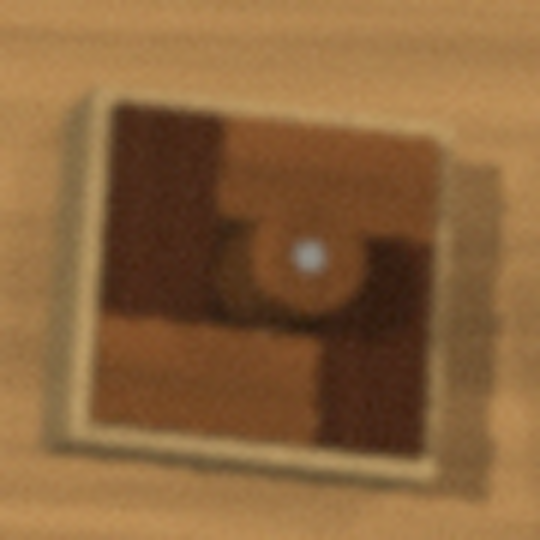

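```bash
cat >> h.py <<'E'
def go(x,y,z,psi):
    """print shift from measured pose to tcp (x,y,z), jaw dir yaw psi (mod pi), tool down"""
    o=ctrl.get_obs(); Rm=R.from_rotvec(o['orientation']).as_matrix()
    t=(Rm.T@(np.array([x,y,z])-o['tcp_pos']))/.03
    cur=np.arctan2(Rm[1,1],Rm[0,1]); dp=(psi-cur+np.pi/2)%np.pi-np.pi/2
    out=[]
    for p in (cur+dp,cur+dp-np.sign(dp)*np.pi):
        c,s=np.cos(p),np.sin(p)
        D=np.array([[0,c,s],[0,s,-c],[-1,0,0]])
        out.append(R.from_matrix(Rm.T@D).as_rotvec()/np.radians(5))
    np.set_printoptions(precision=2,suppress=True)
    print('t',round(o['time'],2),'tcp',np.round(o['tcp_pos'],4),'psi',round(cur,3),'w',round(o['gripper_width'],4),'q',o['joint_positions'],'F',o['contact_force'])
    print('T',t,'dr',out[0],'alt',out[1])
E
python3 - <<'E'
from h import *
go(.5603,-.3285,.13,1.4)
P=np.load('top.npy')
for a in [(.55,.75,-.2,.2),(.75,.9,-.2,.3),(.4,.7,.15,.5)]:
    q=P[(P[...,0]>a[0])&(P[...,0]<a[1])&(P[...,1]>a[2])&(P[...,1]<a[3])]; print(a,q[:,2].max())
    h=q[q[:,2]>.05]; print(len(h), h.min(0) if len(h) else '',h.max(0) if len(h) else '')
E
```

```text
t 0.15 tcp [ 0.14 -0.56  0.17] psi -1.317 w 0.094 q [-1.44  0.28  1.51 -0.    1.36 -0.12] F [-0.37  0.38  0.24]
T [  1.24  -3.86 -15.33] dr [4.87 0.   0.02] alt [-31.13  -0.02   0.  ]
(0.55, 0.75, -0.2, 0.2) 0.027202549018054065
0  
(0.75, 0.9, -0.2, 0.3) 0.13575138210698987
3133 [ 0.79 -0.04  0.05] [0.9  0.3  0.14]
(0.4, 0.7, 0.15, 0.5) 0.06691640883359713
272 [0.43 0.17 0.05] [0.5  0.21 0.07]
```

```bash
python3 -m inch '{"translation":[[0,-0.4,-1],[0,-0.7,-2],[0,-1,-3],[0,-1.2,-4],[0,-1.4,-5],[0,-1.6,-6],[0,-1.8,-7],[0,-2,-8],[0,-2.2,-9],[0,-2.4,-10]],"dr":[[0,0,0],[0,0,0],[0,0,0],[0,0,0],[0,0,0],[0,0,0],[0,0,0],[0,0,0],[0,0,0],[0,0,0]],"hand":[1,1,1,1,1,1,1,1,1,1]}'
python3 -m inch '{"translation":[[0,-0.3,-1],[0,-0.6,-2],[0,-0.9,-3],[0,-1.2,-4],[0,-1.46,-5],[0,-1.46,-5.33],[0,-1.46,-5.33]],"dr":[[0,0,0],[0,0,0],[0,0,0],[0,0,0],[0,0,0],[0,0,0],[0,0,0]],"hand":[1,1,1,1,1,1,1]}'
python3 - <<'E'
from h import *
go(.5603,-.329,.068,-1.317)
im,d=ctrl.grab_frame("wrist"); m=ctrl.camera_model("wrist"); cv2.imwrite('pics/w1.png',im[:,:,::-1])
P=cloud(m,d); k=abs(P[...,2]-.103)<.006; n,l,st,ce=cv2.connectedComponentsWithStats(k.astype(np.uint8)); j=1+st[1:,4].argmax()
q=P[l==j]; print(len(q),np.median(q[:,2]),np.round(rect(q)[0],4),rect(q)[1])
E
```

```text
time: 0.98
tcp_pos: [0.4178, -0.4105, 0.1675]
orientation: [2.086, 0.267, -2.087]
contact_force: [-0.7, -0.7, -0.3]
gripper_width: 0.0942
time: 1.57
tcp_pos: [0.5624, -0.3278, 0.1669]
orientation: [2.085, 0.27, -2.085]
contact_force: [-0.6, 0.0, 0.2]
gripper_width: 0.0942
t 1.57 tcp [ 0.56 -0.33  0.17] psi -1.314 w 0.0942 q [-0.63  0.39  1.33  0.    1.42  0.68] F [-0.6   0.01  0.16]
T [3.3  0.02 0.08] dr [0.04 0.   0.01] alt [-35.96  -0.01   0.  ]
1771 0.102979537270752 [ 0.56 -0.33] [48.57 48.52]
```

View pics/w1.png

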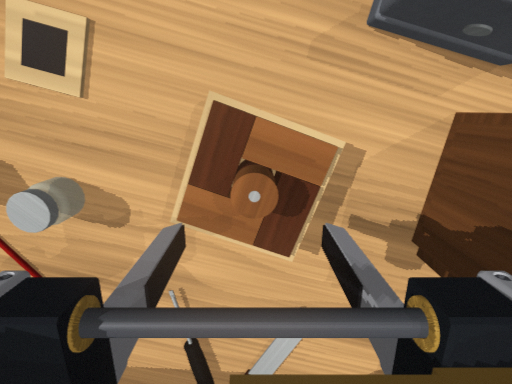

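The drum at (254,195) is centred between the jaws, and its measured top height is 0.103, as it should be. I'll descend and close.

```bash
python3 -m inch '{"translation":[[0.5,0,0.08],[1.2,0.02,0.08],[1.9,0.02,0.08],[2.5,0.02,0.08],[3.0,0.02,0.08],[3.3,0.02,0.08],[3.3,0.02,0.08],[3.3,0.02,0.08]],"dr":[[0,0,0],[0,0,0],[0,0,0],[0,0,0],[0,0,0],[0,0,0],[0,0,0],[0,0,0]],"hand":[1,1,1,1,1,1,1,1]}'
python3 -m inch '{"translation":[[0,0,0],[0,0,0],[0,0,0],[0,0,0],[0,0,0],[0,0,0],[0,0,0],[0,0,0],[0,0,0],[0,0,0]],"dr":[[0,0,0],[0,0,0],[0,0,0],[0,0,0],[0,0,0],[0,0,0],[0,0,0],[0,0,0],[0,0,0],[0,0,0]],"hand":[0.6,0.5,0.4,0.4,0.4,0.4,0.4,0.4,0.4,0.4]}'
```

```text
time: 2.28
tcp_pos: [0.5573, -0.331, 0.0689]
orientation: [2.086, 0.265, -2.088]
contact_force: [0.2, -0.9, 0.6]
gripper_width: 0.0941
time: 3.12
tcp_pos: [0.5583, -0.3302, 0.0687]
orientation: [2.086, 0.266, -2.086]
contact_force: [0.4, 0.2, 0.6]
gripper_width: 0.0376
```

```bash
python3 - <<'E'
from h import *
for n in ["wrist","side"]:
    im,d=ctrl.grab_frame(n); cv2.imwrite(f'pics/{n}2.png',im[:,:,::-1])
cv2.imwrite('pics/side2.png',cv2.resize(im[60:200,230:400,::-1],None,fx=4,fy=4,interpolation=2))
E
```

```text
(no output)
```

View pics/wrist2.png

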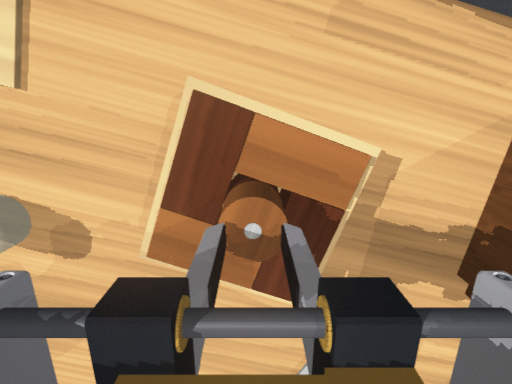

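View pics/side2.png

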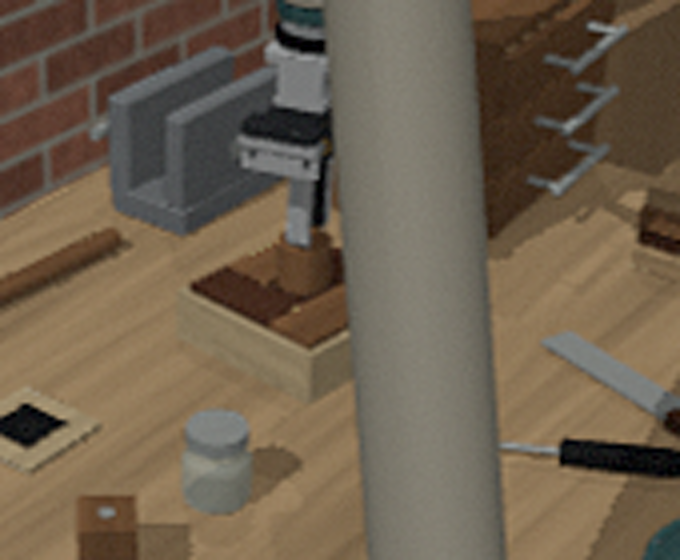

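```bash
python3 - <<'E'
from h import *
o=ctrl.get_obs(); np.set_printoptions(precision=4,suppress=True)
m=ctrl.camera_model("wrist"); im,d=ctrl.grab_frame("wrist"); P=cloud(m,d)
print(o['tcp_pos'],o['joint_positions'])
for uv in [(253,231),(253,205),(215,235),(205,232),(291,232),(300,240),(200,300),(240,180),(220,100),(240,250),(253,330)]: print(uv,P[uv[1],uv[0]],d[uv[1],uv[0]])
Rm=R.from_rotvec(m['rvec']).as_matrix(); c=-Rm.T@m['tvec']; print('cam',c)
# tcp pixel
t=Rm@o['tcp_pos']+m['tvec']; print('tcp px',t[0]/t[2]*m['fx']+m['cx'],t[1]/t[2]*m['fy']+m['cy'],t[2])
ms=ctrl.camera_model("side"); Rs=R.from_rotvec(ms['rvec']).as_matrix()
im,d=ctrl.grab_frame("side"); S=cloud(ms,d)
k=(np.abs(S[...,0]-.56)<.08)&(np.abs(S[...,1]+.33)<.08)&(S[...,2]>.09)
for uv in [(304,130),(306,119),(305,112),(303,121)]: print(uv,S[uv[1],uv[0]],im[uv[1],uv[0]])
E
```

```text
[ 0.5583 -0.3302  0.0687] [-0.6413  0.4492  1.4881 -0.      1.2044  0.6757]
(253, 231) [ 0.5612 -0.3301  0.1033] 0.19768535
(253, 205) [ 0.5798 -0.3253  0.1037] 0.19185749
(215, 235) [ 0.5628 -0.3058  0.1265] 0.17331074
(205, 232) [ 0.5609 -0.2992  0.1216] 0.17801803
(291, 232) [ 0.5747 -0.351   0.1224] 0.17723595
(300, 240) [ 0.5753 -0.355   0.1329] 0.16722223
(200, 300) [ 0.5632 -0.3076  0.1881] 0.11425263
(240, 180) [ 0.5806 -0.3135  0.0482] 0.24406792
(220, 100) [ 0.6399 -0.2836  0.0563] 0.21784745
(240, 250) [ 0.5449 -0.3248  0.1036] 0.20149112
(253, 330) [ 0.5834 -0.3244  0.2213] 0.078106135
cam [ 0.6396 -0.3098  0.2855]
tcp px 252.28860168739277 216.84828205735653 0.23166360144986559
(304, 130) [ 0.5495 -0.3035  0.0731] [96 67 45]
(306, 119) [ 0.5398 -0.2986  0.1233] [125 127 128]
(305, 112) [ 0.5457 -0.2987  0.1489] [118 120 120]
(303, 121) [ 0.5564 -0.3043  0.1072] [84 71 63]
```

```bash
python3 - <<'E'
from h import *
np.set_printoptions(precision=4,suppress=True)
m=ctrl.camera_model("wrist"); im,d=ctrl.grab_frame("wrist"); P=cloud(m,d)
for v in range(218,262,6):
    print(v,[f"{P[v,u,2]:.3f}" for u in range(190,320,6)])
cv2.imwrite('pics/w3.png',cv2.resize(im[160:300,160:350,::-1],None,fx=4,fy=4,interpolation=2))
ms=ctrl.camera_model("side"); im,d=ctrl.grab_frame("side"); S=cloud(ms,d)
for v in range(106,140,2):
    print(v,[f"{S[v,u,2]:.3f}" for u in range(292,318,2)])
cv2.imwrite('pics/s3.png',cv2.resize(im[80:150,270:350,::-1],None,fx=8,fy=8,interpolation=2))
E
```

```text
218 ['0.058', '0.057', '0.058', '0.059', '0.058', '0.103', '0.103', '0.102', '0.104', '0.102', '0.103', '0.103', '0.103', '0.104', '0.102', '0.102', '0.104', '0.058', '0.059', '0.059', '0.058', '0.058']
224 ['0.057', '0.058', '0.057', '0.059', '0.056', '0.109', '0.103', '0.103', '0.103', '0.103', '0.104', '0.105', '0.102', '0.103', '0.104', '0.104', '0.108', '0.057', '0.057', '0.057', '0.058', '0.058']
230 ['0.058', '0.057', '0.058', '0.119', '0.120', '0.120', '0.103', '0.102', '0.104', '0.103', '0.104', '0.103', '0.286', '0.102', '0.102', '0.103', '0.120', '0.120', '0.120', '0.058', '0.058', '0.057']
236 ['0.059', '0.059', '0.057', '0.127', '0.128', '0.128', '0.106', '0.103', '0.103', '0.103', '0.104', '0.103', '0.102', '0.103', '0.102', '0.104', '0.124', '0.128', '0.128', '0.127', '0.058', '0.058']
242 ['0.059', '0.057', '0.138', '0.137', '0.136', '0.134', '0.108', '0.103', '0.104', '0.103', '0.103', '0.103', '0.103', '0.104', '0.101', '0.103', '0.132', '0.137', '0.136', '0.135', '0.058', '0.058']
248 ['0.058', '0.059', '0.143', '0.143', '0.143', '0.141', '0.110', '0.105', '0.103',
[... 1932 characters left out ...]
 '0.057', '0.072', '0.078', '0.078', '0.079', '0.080', '0.078', '0.074', '0.057', '0.056']
130 ['0.059', '0.056', '0.056', '0.059', '0.064', '0.069', '0.070', '0.072', '0.071', '0.072', '0.066', '0.057', '0.055']
132 ['0.056', '0.057', '0.057', '0.055', '0.056', '0.063', '0.063', '0.061', '0.060', '0.060', '0.054', '0.855', '0.056']
134 ['0.060', '0.056', '0.057', '0.058', '0.058', '0.053', '0.057', '0.056', '0.054', '0.059', '0.059', '0.058', '0.060']
136 ['0.053', '0.054', '0.054', '0.058', '0.057', '0.055', '0.057', '0.055', '0.060', '0.055', '0.057', '0.056', '0.059']
138 ['0.054', '0.056', '0.059', '0.057', '0.055', '0.056', '0.057', '0.058', '0.053', '0.057', '0.058', '0.057', '0.057']
```

View pics/w3.png

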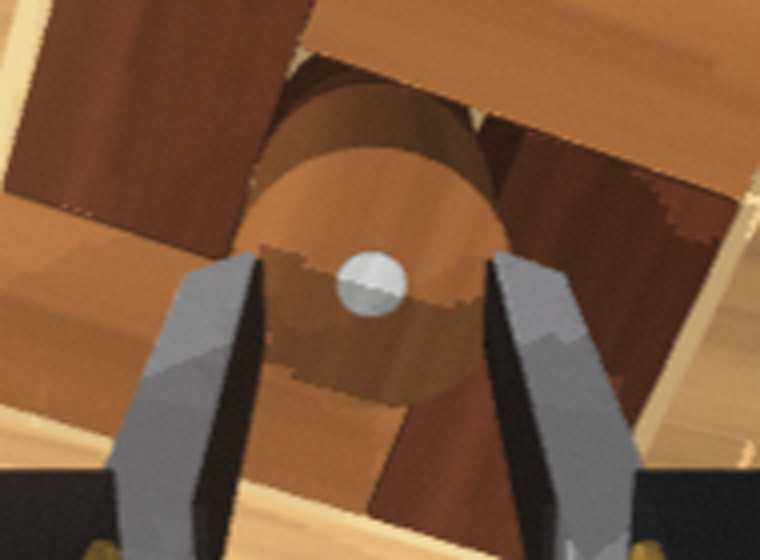

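View pics/s3.png

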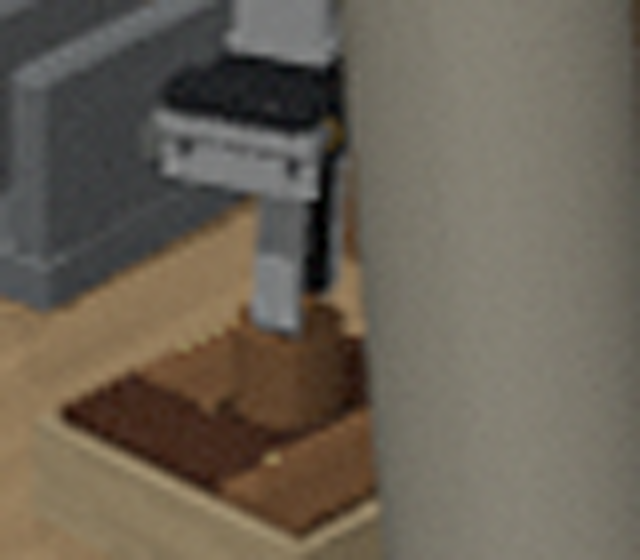

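The jaws closed to 37.6 mm without touching the 50 mm drum. Depth puts the fingertips at about z 0.109, roughly 40 mm above the reported TCP. I'll open the jaws and check whether that offset stays the same.

```bash
python3 -m inch '{"translation":[[0,0,0],[0,0,0],[0,0,0],[0,0,0],[0,0,0],[0,0,0]],"dr":[[0,0,0],[0,0,0],[0,0,0],[0,0,0],[0,0,0],[0,0,0]],"hand":[0.75,0.75,0.75,0.75,0.75,0.75]}'
cat >> h.py <<'E'
def look(name,crop=None,f=1):
    m=ctrl.camera_model("wrist"); im,d=ctrl.grab_frame("wrist"); P=cloud(m,d)
    a=im[:,:,::-1]
    if crop: a=a[crop[1]:crop[3],crop[0]:crop[2]]
    cv2.imwrite(f'pics/{name}.png',cv2.resize(a,None,fx=f,fy=f,interpolation=2)); return m,im,P
E
python3 - <<'E'
from h import *
o=ctrl.get_obs(); print(o['tcp_pos'],o['gripper_width'])
m,im,P=look('w4')
Rt=R.from_rotvec(o['orientation']).as_matrix()
L=(P-o['tcp_pos'])@Rt  # tool frame
# grey finger pixels near the tool
k=(abs(L[...,1])<.07)&(L[...,0]>-.08)&(L[...,0]<.03)&(abs(L[...,2])<.03)&((im.max(2).astype(int)-im.min(2))<30)
for s in (-1,1):
    q=L[k&(np.sign(L[...,1])==s)]; print(s,len(q),'x max',np.percentile(q[:,0],[50,95,99,100]),'y',np.percentile(q[:,1],[1,50,99]),'z',np.percentile(q[:,2],[1,50,99]))
E
```

```text
time: 3.92
tcp_pos: [0.5583, -0.3303, 0.0688]
orientation: [2.086, 0.266, -2.086]
contact_force: [-0.1, -0.2, -0.3]
gripper_width: 0.0702
[ 0.55827953 -0.33027826  0.06879262] 0.07020418912960984
-1 1004 x max [-0.06173064 -0.0345115  -0.03401566 -0.03353205] y [-0.045706   -0.03553139 -0.00012286] z [-0.01112062 -0.00953655  0.00481853]
1 1081 x max [-0.0604588  -0.0345919   0.01230014  0.0274192 ] y [0.0005747  0.03695538 0.04721303] z [-0.0110785  -0.00911202  0.00770893]
```

View pics/w4.png

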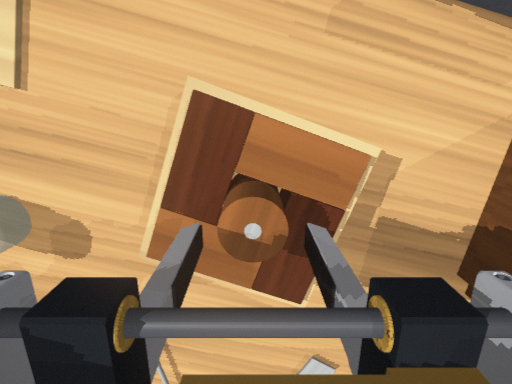

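```bash
python3 - <<'E'
from h import *
o=ctrl.get_obs(); np.set_printoptions(precision=4,suppress=True)
m,im,P=look('w5')
Rt=R.from_rotvec(o['orientation']).as_matrix()
L=(P-o['tcp_pos'])@Rt
k=(abs(L[...,1])<.06)&(abs(L[...,1])>.03)&(L[...,0]>-.08)&(L[...,0]<.0)&(abs(L[...,2])<.03)
for s in (-1,1):
    q=L[k&(np.sign(L[...,1])==s)]; print(s,len(q),'x',np.percentile(q[:,0],[50,95,99,100]),'y',np.percentile(q[:,1],[1,50,99]),'z',np.percentile(q[:,2],[1,50,99]))
E
```

```text
-1 967 x [-0.0631 -0.0418 -0.0388 -0.0373] y [-0.0459 -0.0359 -0.034 ] z [-0.011  -0.01    0.0067]
1 971 x [-0.0635 -0.0419 -0.0387 -0.0373] y [0.0358 0.0377 0.0476] z [-0.011  -0.01    0.0067]
```

Both fingertips sit about 38 mm behind the reported TCP, jaws open or closed. I'll use that measured offset, descend about 40 mm more in small steps and watch the force.

```bash
python3 -m inch '{"translation":[[0.2,0,-0.07],[0.4,0,-0.07],[0.6,0,-0.07],[0.8,0,-0.07],[1.0,0,-0.07],[1.0,0,-0.07]],"dr":[[0,0,0],[0,0,0],[0,0,0],[0,0,0],[0,0,0],[0,0,0]],"hand":[0.75,0.75,0.75,0.75,0.75,0.75]}'
python3 -m inch '{"translation":[[0.1,0,0],[0.2,0,0],[0.25,0,0],[0.25,0,0]],"dr":[[0,0,0],[0,0,0],[0,0,0],[0,0,0]],"hand":[0.75,0.75,0.75,0.75]}'
python3 -m inch '{"translation":[[0,0,0],[0,0,0],[0,0,0],[0,0,0],[0,0,0],[0,0,0],[0,0,0],[0,0,0]],"dr":[[0,0,0],[0,0,0],[0,0,0],[0,0,0],[0,0,0],[0,0,0],[0,0,0],[0,0,0]],"hand":[0.4,0.4,0.4,0.4,0.4,0.4,0.4,0.4]}'
python3 - <<'E'
from h import *
look('w6')
E
```

```text
time: 4.52
tcp_pos: [0.5592, -0.329, 0.0368]
orientation: [2.085, 0.269, -2.09]
contact_force: [-0.3, -0.5, -0.1]
gripper_width: 0.0708
time: 4.85
tcp_pos: [0.5602, -0.3296, 0.031]
orientation: [2.086, 0.266, -2.087]
contact_force: [-0.2, 0.2, -0.7]
gripper_width: 0.0706
time: 5.52
tcp_pos: [0.5604, -0.3298, 0.0315]
orientation: [2.086, 0.266, -2.086]
contact_force: [0.3, 0.9, 2.3]
gripper_width: 0.0494
```

View pics/w6.png

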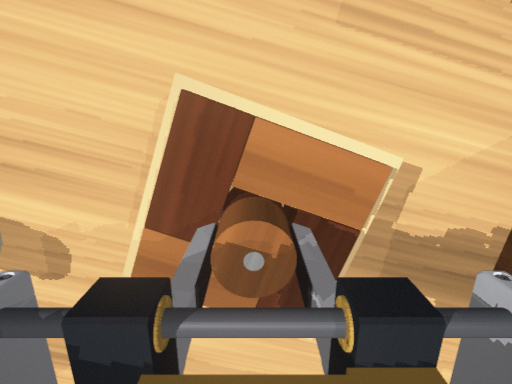

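It gripped at 49.4 mm, so the offset is confirmed. Now I'll draw it out.

```bash
python3 -m inch '{"translation":[[-0.15,0,0],[-0.3,0,0],[-0.5,0,0],[-0.7,0,0],[-0.9,0,0],[-1.1,0,0],[-1.3,0,0],[-1.5,0,0],[-1.7,0,0],[-1.7,0,0]],"dr":[[0,0,0],[0,0,0],[0,0,0],[0,0,0],[0,0,0],[0,0,0],[0,0,0],[0,0,0],[0,0,0],[0,0,0]],"hand":[0.3,0.3,0.3,0.3,0.3,0.3,0.3,0.3,0.3,0.3]}'
python3 -m inch '{"translation":[[-0.3,0,0],[-0.6,0,0],[-0.9,0,0],[-1.2,0,0],[-1.5,0,0],[-1.8,0,0],[-2.1,0,0],[-2.4,0,0],[-2.4,0,0]],"dr":[[0,0,0],[0,0,0],[0,0,0],[0,0,0],[0,0,0],[0,0,0],[0,0,0],[0,0,0],[0,0,0]],"hand":[0.3,0.3,0.3,0.3,0.3,0.3,0.3,0.3,0.3]}'
python3 - <<'E'
from h import *
go(.5137,.4105,.16,-1.317)
look('w7')
E
```

```text
time: 6.4
tcp_pos: [0.5612, -0.3303, 0.084]
orientation: [2.087, 0.264, -2.083]
contact_force: [0.0, 0.2, -0.5]
gripper_width: 0.0489
time: 7.15
tcp_pos: [0.5615, -0.3305, 0.1569]
orientation: [2.088, 0.263, -2.082]
contact_force: [0.4, -0.5, -0.4]
gripper_width: 0.0491
t 7.15 tcp [ 0.56 -0.33  0.16] psi -1.317 w 0.0491 q [-0.64  0.39  1.35 -0.    1.39  0.68] F [ 0.4  -0.48 -0.44]
T [ -0.17 -24.31  -4.66] dr [-0.   -0.03 -0.04] alt [36.   -0.06  0.05]
```

View pics/w7.png

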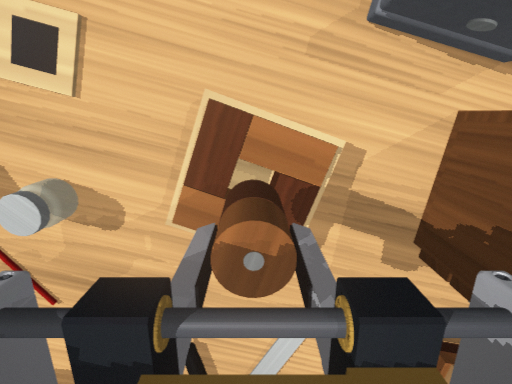

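The drum is clear of the crate. Next I'll carry it across.

```bash
python3 -m inch '{"translation":[[0,-0.4,-0.1],[0,-1.2,-0.2],[0,-2.2,-0.4],[0,-3.2,-0.6],[0,-4.2,-0.8],[0,-5.2,-1],[0,-6.2,-1.2],[0,-7.2,-1.4],[0,-8.2,-1.6],[0,-9.2,-1.8]],"dr":[[0,0,0],[0,0,0],[0,0,0],[0,0,0],[0,0,0],[0,0,0],[0,0,0],[0,0,0],[0,0,0],[0,0,0]],"hand":[0.3,0.3,0.3,0.3,0.3,0.3,0.3,0.3,0.3,0.3]}'
python3 -m inch '{"translation":[[0,-1,-0.2],[0,-2,-0.4],[0,-3,-0.6],[0,-4,-0.8],[0,-5,-1],[0,-6,-1.2],[0,-7,-1.4],[0,-8,-1.6],[0,-9,-1.8],[0,-10,-2]],"dr":[[0,0,0],[0,0,0],[0,0,0],[0,0,0],[0,0,0],[0,0,0],[0,0,0],[0,0,0],[0,0,0],[0,0,0]],"hand":[0.3,0.3,0.3,0.3,0.3,0.3,0.3,0.3,0.3,0.3]}'
python3 -m inch '{"translation":[[0,-1,-0.2],[0,-2,-0.4],[0,-3,-0.6],[0,-4,-0.8],[0,-4.7,-0.86],[0,-5.11,-0.86],[0,-5.11,-0.86],[0,-5.11,-0.86]],"dr":[[0,0,0],[0,0,0],[0,0,0],[0,0,0],[0,0,0],[0,0,0],[0,0,0],[0,0,0]],"hand":[0.3,0.3,0.3,0.3,0.3,0.3,0.3,0.3]}'
python3 - <<'E'
from h import *
go(.5137,.4105,.033,-1.317)
look('w8')
E
```

```text
time: 8.03
tcp_pos: [0.5419, -0.0465, 0.1535]
orientation: [2.085, 0.267, -2.088]
contact_force: [-0.3, 0.0, -1.6]
gripper_width: 0.0493
time: 8.87
tcp_pos: [0.5242, 0.2583, 0.1535]
orientation: [2.084, 0.266, -2.088]
contact_force: [0.9, 0.2, -0.9]
gripper_width: 0.0493
time: 9.53
tcp_pos: [0.5115, 0.4108, 0.1535]
orientation: [2.083, 0.265, -2.086]
contact_force: [-0.4, 0.6, -1.1]
gripper_width: 0.0494
t 9.53 tcp [0.51 0.41 0.15] psi -1.316 w 0.0494 q [ 0.57  0.41  1.34 -0.    1.4   1.89] F [-0.42  0.6  -1.15]
T [ 4.02  0.02 -0.07] dr [ 0.01  0.02 -0.02] alt [-35.99   0.03   0.03]
```

View pics/w8.png

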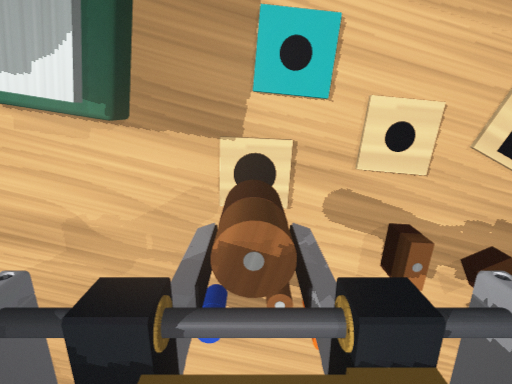

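```bash
python3 -m inch '{"translation":[[0.5,0.02,-0.07],[1.2,0.02,-0.07],[1.9,0.02,-0.07],[2.5,0.02,-0.07],[3.0,0.02,-0.07],[3.4,0.02,-0.07],[3.7,0.02,-0.07],[3.85,0.02,-0.07],[3.95,0.02,-0.07],[3.95,0.02,-0.07]],"dr":[[0,0,0],[0,0,0],[0,0,0],[0,0,0],[0,0,0],[0,0,0],[0,0,0],[0,0,0],[0,0,0],[0,0,0]],"hand":[0.3,0.3,0.3,0.3,0.3,0.3,0.3,0.3,0.3,0.3]}'
python3 - <<'E'
from h import *
go(.5137,.4105,.0315,-1.317)
look('w9')
E
```

```text
time: 10.42
tcp_pos: [0.5149, 0.4106, 0.0357]
orientation: [2.086, 0.265, -2.087]
contact_force: [-0.2, -0.1, -2.4]
gripper_width: 0.0494
t 10.42 tcp [0.51 0.41 0.04] psi -1.318 w 0.0494 q [ 0.57  0.49  1.51 -0.    1.15  1.89] F [-0.24 -0.07 -2.36]
T [ 0.14 -0.01  0.04] dr [-0.01  0.   -0.  ] alt [35.99 -0.01 -0.  ]
```

View pics/w9.png

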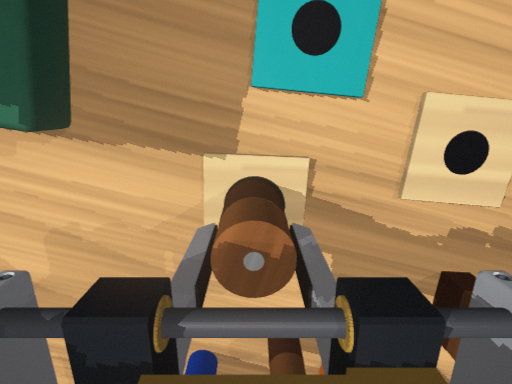

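```bash
python3 -m inch '{"translation":[[0.06,0,0.02],[0.13,0,0.02],[0.14,0,0.02],[0.14,0,0.02],[0.14,0,0.02]],"dr":[[0,0,0],[0,0,0],[0,0,0],[0,0,0],[0,0,0]],"hand":[0.3,0.3,0.3,0.3,0.3]}'
python3 -m inch '{"translation":[[0,0,0],[0,0,0],[0,0,0],[0,0,0],[0,0,0],[-0.5,0,0],[-1,0,0],[-1.8,0,0],[-2.6,0,0],[-3.4,0,0]],"dr":[[0,0,0],[0,0,0],[0,0,0],[0,0,0],[0,0,0],[0,0,0],[0,0,0],[0,0,0],[0,0,0],[0,0,0]],"hand":[0.6,0.65,0.7,0.75,0.75,0.75,0.75,0.75,0.75,0.75]}'
python3 - <<'E'
from h import *
P=look('w10')[2]
k=abs(P[...,2]-.103)<.006; n,l,st,ce=cv2.connectedComponentsWithStats(k.astype(np.uint8)); j=1+st[1:,4].argmax()
q=P[l==j]; print('drum',len(q),np.median(q[:,2]),np.round(rect(q)[0],4),rect(q)[1])
go(.381,.3425,.1,-1.0)
E
```

```text
time: 10.88
tcp_pos: [0.5142, 0.4112, 0.0317]
orientation: [2.086, 0.266, -2.086]
contact_force: [-0.1, -0.9, -1.5]
gripper_width: 0.0494
time: 11.72
tcp_pos: [0.5139, 0.411, 0.1344]
orientation: [2.086, 0.266, -2.087]
contact_force: [-0.6, -0.1, 0.3]
gripper_width: 0.0704
drum 2216 0.10289775047242262 [0.5157 0.4113] [49.14609909 48.99995804]
t 11.77 tcp [0.52 0.41 0.14] psi -1.317 w 0.0706 q [ 0.57  0.42  1.36 -0.    1.36  1.89] F [0.66 1.33 3.24]
T [1.29 1.14 4.99] dr [-3.63 -0.11  0.02] alt [32.37  0.02  0.15]
```

View pics/w10.png

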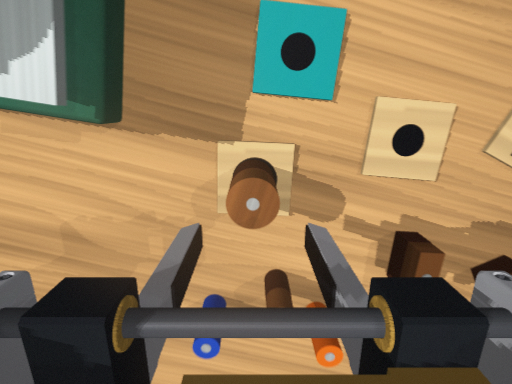

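```bash
python3 - <<'E'
from h import *
P=np.load('top.npy')
for n,(u,v) in dict(blue=(110,249),orange=(169,241),slim=(145,227)).items():
    w=16; sub=P[v-w:v+w,u-w:u+w]; mk=(abs(sub[...,2]-.08)<.006).astype(np.uint8)
    nn,l,st,ce=cv2.connectedComponentsWithStats(mk,connectivity=4); k=1+st[1:,4].argmax(); q=sub[l==k]; print(n,len(q),np.round(q.mean(0),4))
go(.381,.3425,.105,-1.317)
E
```

```text
blue 134 [0.3199 0.417  0.0807]
orange 128 [0.3441 0.2727 0.0804]
slim 130 [0.3809 0.3423 0.0805]
t 11.77 tcp [0.52 0.41 0.14] psi -1.317 w 0.0706 q [ 0.57  0.42  1.36 -0.    1.36  1.89] F [0.66 1.33 3.24]
T [1.12 1.14 4.99] dr [ 0.   -0.1   0.03] alt [-36.    -0.05  -0.16]
```

```bash
python3 -m inch '{"translation":[[0,0.2,0.8],[0,0.4,1.6],[0,0.6,2.5],[0,0.8,3.5],[0,1.0,4.4],[0,1.14,4.95],[0,1.14,4.99],[0,1.14,4.99]],"dr":[[0,0,0],[0,0,0],[0,0,0],[0,0,0],[0,0,0],[0,0,0],[0,0,0],[0,0,0]],"hand":[0.65,0.65,0.65,0.65,0.65,0.65,0.65,0.65]}'
cat >> h.py <<'E'
def topof(P,z,xy,r=.06):
    k=(abs(P[...,2]-z)<.005)&(np.hypot(P[...,0]-xy[0],P[...,1]-xy[1])<r); n,l,st,ce=cv2.connectedComponentsWithStats(k.astype(np.uint8)); j=1+st[1:,4].argmax()
    q=P[l==j]; c,s,a=rect(q); print('top',len(q),round(np.median(q[:,2]),4),'rect',np.round(c,4),'mean',np.round(q.mean(0)[:2],4),s,'yaw',round(a,3))
E
python3 - <<'E'
from h import *
P=look('w11')[2]; topof(P,.08,(.381,.3425),.04)
go(.381,.3425,.005,-1.317)
E
```

```text
time: 12.43
tcp_pos: [0.3778, 0.3405, 0.1339]
orientation: [2.088, 0.267, -2.085]
contact_force: [0.5, -0.4, -0.2]
gripper_width: 0.0613
top 809 0.0799 rect [0.3826 0.3434] mean [0.3831 0.3435] [31.83725929 31.48656845] yaw -0.146
t 12.48 tcp [0.38 0.34 0.13] psi -1.317 w 0.0613 q [ 0.6   0.2   1.7  -0.    1.24  1.91] F [ 0.06 -0.62  0.73]
T [ 4.3  -0.02 -0.07] dr [ 0.   -0.03  0.01] alt [-36.    -0.01  -0.04]
```

View pics/w11.png

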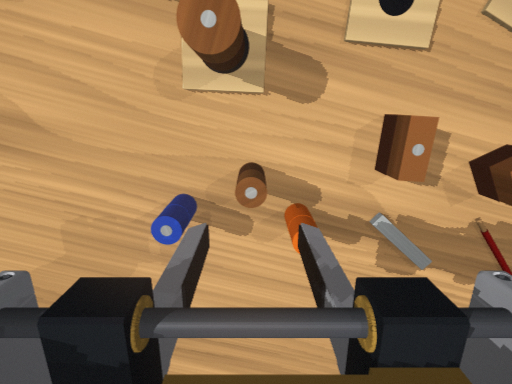

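```bash
python3 -m inch '{"translation":[[0.5,-0.03,-0.1],[1.2,-0.03,-0.1],[1.9,-0.03,-0.12],[2.5,-0.03,-0.12],[3.0,-0.03,-0.12],[3.5,-0.03,-0.12],[3.9,-0.03,-0.12],[4.2,-0.03,-0.12],[4.3,-0.03,-0.12],[4.3,-0.03,-0.12]],"dr":[[0,0,0],[0,0,0],[0,0,0],[0,0,0],[0,0,0],[0,0,0],[0,0,0],[0,0,0],[0,0,0],[0,0,0]],"hand":[0.65,0.65,0.65,0.65,0.65,0.65,0.65,0.65,0.65,0.65]}'
python3 -m inch '{"translation":[[0,0,0],[0,0,0],[0,0,0],[0,0,0],[0,0,0],[0,0,0],[0,0,0],[0,0,0]],"dr":[[0,0,0],[0,0,0],[0,0,0],[0,0,0],[0,0,0],[0,0,0],[0,0,0],[0,0,0]],"hand":[0.5,0.4,0.3,0.2,0.2,0.2,0.2,0.2]}'
python3 - <<'E'
from h import *
look('w12'); go(.6058,.2464,.13,-1.317)
E
```

```text
time: 13.32
tcp_pos: [0.3816, 0.3423, 0.0036]
orientation: [2.085, 0.265, -2.087]
contact_force: [-0.8, -0.1, -1.4]
gripper_width: 0.0612
time: 13.98
tcp_pos: [0.3814, 0.3425, 0.0051]
orientation: [2.088, 0.267, -2.085]
contact_force: [-0.4, -0.7, 3.8]
gripper_width: 0.0316
t 14.03 tcp [0.38 0.34 0.01] psi -1.317 w 0.0317 q [ 0.6   0.33  1.88 -0.    0.93  1.91] F [-0.87 -0.28  5.83]
T [-4.16  4.98 -6.44] dr [-0.   -0.01  0.  ] alt [36.    0.01  0.02]
```

View pics/w12.png

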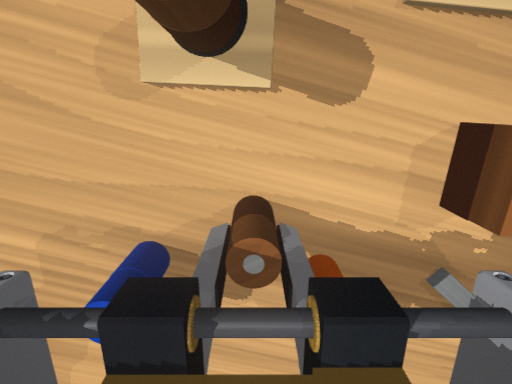

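```bash
python3 -m inch '{"translation":[[-0.3,0,0],[-0.9,0,0],[-1.6,0,0],[-2.4,0,0],[-3.2,0.3,-0.4],[-3.8,0.9,-1.1],[-4.1,1.5,-1.9],[-4.16,2.1,-2.7],[-4.16,2.7,-3.5],[-4.16,3.3,-4.3]],"dr":[[0,0,0],[0,0,0],[0,0,0],[0,0,0],[0,0,0],[0,0,0],[0,0,0],[0,0,0],[0,0,0],[0,0,0]],"hand":[0.2,0.2,0.2,0.2,0.2,0.2,0.2,0.2,0.2,0.2]}'
python3 -m inch '{"translation":[[0,0.6,-0.8],[0,1.2,-1.5],[0,1.5,-1.9],[0,1.68,-2.14],[0,1.68,-2.14],[0,1.68,-2.14]],"dr":[[0,0,0],[0,0,0],[0,0,0],[0,0,0],[0,0,0],[0,0,0]],"hand":[0.2,0.2,0.2,0.2,0.2,0.2]}'
python3 - <<'E'
from h import *
m,im,P=look('w13'); g=im.max(2)
mk=((g<55)&(abs(P[...,2]-.008)<.006)&(np.hypot(P[...,0]-.606,P[...,1]-.2464)<.04)); q=P[mk]; print(mk.sum(), rect(q))
go(.6058,.2464,.0135,-1.317)
E
```

```text
time: 14.87
tcp_pos: [0.5318, 0.278, 0.13]
orientation: [2.086, 0.266, -2.086]
contact_force: [-0.0, 0.5, -0.3]
gripper_width: 0.0317
time: 15.37
tcp_pos: [0.6047, 0.2461, 0.129]
orientation: [2.085, 0.266, -2.088]
contact_force: [-0.8, -0.2, -0.7]
gripper_width: 0.0312
350 (array([0.60572913, 0.24218976]), array([34.85079193, 28.85074806]), np.float64(-0.4843335945393612))
t 15.42 tcp [0.6  0.25 0.13] psi -1.317 w 0.0316 q [0.28 0.41 1.39 0.   1.34 1.6 ] F [ 0.74  0.69 -0.94]
T [ 3.86  0.02 -0.05] dr [0.   0.02 0.01] alt [-36.    -0.01   0.03]
```

View pics/w13.png

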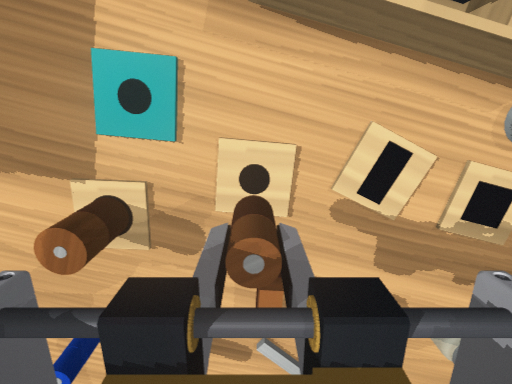

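```bash
python3 -m inch '{"translation":[[0.5,0.02,-0.05],[1.2,0.02,-0.05],[1.9,0.02,-0.05],[2.5,0.02,-0.05],[3.0,0.02,-0.05],[3.4,0.02,-0.05],[3.6,0.02,-0.05],[3.72,0.02,-0.05],[3.75,0.02,-0.05],[3.75,0.02,-0.05]],"dr":[[0,0,0],[0,0,0],[0,0,0],[0,0,0],[0,0,0],[0,0,0],[0,0,0],[0,0,0],[0,0,0],[0,0,0]],"hand":[0.2,0.2,0.2,0.2,0.2,0.2,0.2,0.2,0.2,0.2]}'
python3 - <<'E'
from h import *
go(.6058,.2464,.013,-1.317)
E
```

```text
time: 16.25
tcp_pos: [0.6072, 0.2463, 0.0175]
orientation: [2.087, 0.267, -2.085]
contact_force: [0.4, 0.0, 0.5]
gripper_width: 0.0319
t 16.25 tcp [0.61 0.25 0.02] psi -1.316 w 0.0319 q [ 0.28  0.5   1.54 -0.    1.1   1.6 ] F [0.4  0.03 0.47]
T [ 0.15 -0.01  0.04] dr [ 0.01 -0.01 -0.  ] alt [-35.99   0.    -0.01]
```

```bash
python3 -m inch '{"translation":[[0.07,0,0.03],[0.14,0,0.03],[0.15,0,0.03],[0.15,0,0.03],[0.15,0,0.03]],"dr":[[0,0,0],[0,0,0],[0,0,0],[0,0,0],[0,0,0]],"hand":[0.2,0.2,0.2,0.2,0.2]}'
python3 -m inch '{"translation":[[0,0,0],[0,0,0],[0,0,0],[0,0,0],[0,0,0],[-0.5,0,0],[-1,0,0],[-1.8,0,0],[-2.6,0,0],[-3.4,0,0]],"dr":[[0,0,0],[0,0,0],[0,0,0],[0,0,0],[0,0,0],[0,0,0],[0,0,0],[0,0,0],[0,0,0],[0,0,0]],"hand":[0.4,0.45,0.5,0.55,0.6,0.6,0.6,0.6,0.6,0.6]}'
python3 - <<'E'
from h import *
P=look('w14')[2]; topof(P,.088,(.606,.2464)); 
go(.462,.189,.115,.1924-np.pi/2)
E
```

```text
time: 16.67
tcp_pos: [0.6068, 0.2459, 0.0131]
orientation: [2.088, 0.266, -2.085]
contact_force: [-0.9, 0.6, 4.6]
gripper_width: 0.0317
time: 17.5
tcp_pos: [0.606, 0.2455, 0.115]
orientation: [2.085, 0.266, -2.087]
contact_force: [0.0, -0.4, -0.6]
gripper_width: 0.0566
top 967 0.0879 rect [0.6081 0.2455] mean [0.6088 0.2456] [32.21158218 30.89808273] yaw 0.262
t 17.55 tcp [0.61 0.25 0.12] psi -1.317 w 0.0569 q [ 0.28  0.42  1.4  -0.    1.31  1.6 ] F [0.81 1.07 2.47]
T [0.14 0.62 5.24] dr [ 0.7 -0.1  0. ] alt [-35.3   -0.01  -0.16]
```

View pics/w14.png

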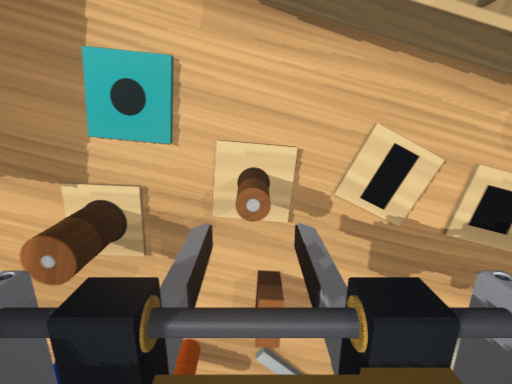

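```bash
python3 -m inch '{"translation":[[0,0.1,0.8],[0,0.2,1.6],[0,0.3,2.6],[0,0.4,3.6],[0,0.5,4.5],[0,0.6,5.1],[0,0.62,5.24],[0,0.62,5.24]],"dr":[[0.2,0,0],[0.5,0,0],[0.7,0,0],[0.7,0,0],[0.7,0,0],[0.7,0,0],[0.7,0,0],[0.7,0,0]],"hand":[0.65,0.65,0.65,0.65,0.65,0.65,0.65,0.65]}'
python3 - <<'E'
from h import *
P=look('w15')[2]; topof(P,.06,(.462,.189)); 
go(.4621,.189,-.011,.1924-np.pi/2)
E
```

```text
time: 18.22
tcp_pos: [0.4582, 0.1879, 0.1145]
orientation: [2.121, 0.205, -2.12]
contact_force: [0.6, 0.4, -0.1]
gripper_width: 0.0609
top 1813 0.0599 rect [0.4638 0.1889] mean [0.4653 0.1891] [66.17910004 27.9910717 ] yaw 0.195
t 18.27 tcp [0.46 0.19 0.11] psi -1.378 w 0.061 q [ 0.25  0.2   1.75 -0.    1.19  1.63] F [ 0.66  0.19 -0.02]
T [ 4.19 -0.   -0.07] dr [ 0.   -0.02  0.  ] alt [-36.    -0.    -0.03]
```

View pics/w15.png

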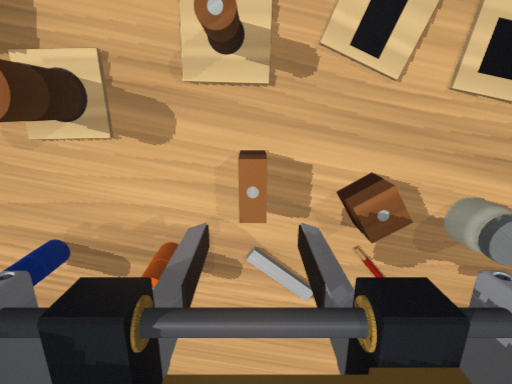

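```bash
python3 -m inch '{"translation":[[0.5,0,-0.1],[1.2,0,-0.1],[1.9,0,-0.12],[2.5,0,-0.12],[3.0,0,-0.12],[3.5,0,-0.12],[3.8,0,-0.12],[4.05,0,-0.12],[4.15,0,-0.12],[4.15,0,-0.12]],"dr":[[0,0,0],[0,0,0],[0,0,0],[0,0,0],[0,0,0],[0,0,0],[0,0,0],[0,0,0],[0,0,0],[0,0,0]],"hand":[0.65,0.65,0.65,0.65,0.65,0.65,0.65,0.65,0.65,0.65]}'
python3 -m inch '{"translation":[[0,0,0],[0,0,0],[0,0,0],[0,0,0],[0,0,0],[0,0,0],[0,0,0],[0,0,0]],"dr":[[0,0,0],[0,0,0],[0,0,0],[0,0,0],[0,0,0],[0,0,0],[0,0,0],[0,0,0]],"hand":[0.5,0.4,0.3,0.2,0.15,0.15,0.15,0.15]}'
python3 - <<'E'
from h import *
go(.6522,.0959,.1,-.2114-np.pi/2)
E
```

```text
time: 19.1
tcp_pos: [0.4627, 0.189, -0.0107]
orientation: [2.12, 0.205, -2.121]
contact_force: [-0.1, -0.5, 0.5]
gripper_width: 0.0611
time: 19.77
tcp_pos: [0.4626, 0.189, -0.0098]
orientation: [2.121, 0.205, -2.12]
contact_force: [-0.0, 0.2, 2.8]
gripper_width: 0.0277
t 19.77 tcp [ 0.46  0.19 -0.01] psi -1.378 w 0.0277 q [ 0.25  0.33  1.92 -0.    0.88  1.63] F [-0.03  0.23  2.76]
T [-3.66  4.26 -5.61] dr [ 4.63 -0.01  0.  ] alt [-31.37  -0.    -0.01]
```

```bash
python3 -m inch '{"translation":[[-0.3,0,0],[-0.9,0,0],[-1.6,0,0],[-2.4,0,0],[-3.0,0.3,-0.4],[-3.4,0.8,-1.1],[-3.66,1.4,-1.9],[-3.66,2.0,-2.7],[-3.66,2.6,-3.5],[-3.66,3.2,-4.3]],"dr":[[0,0,0],[0,0,0],[0,0,0],[0,0,0],[0.5,0,0],[1.2,0,0],[2,0,0],[2.8,0,0],[3.6,0,0],[4.3,0,0]],"hand":[0.15,0.15,0.15,0.15,0.15,0.15,0.15,0.15,0.15,0.15]}'
python3 - <<'E'
from h import *
go(.6522,.0959,.1,-.2114-np.pi/2)
E
```

```text
time: 20.6
tcp_pos: [0.6084, 0.1186, 0.1003]
orientation: [-2.124, 0.198, 2.124]
contact_force: [-0.0, 0.8, -1.2]
gripper_width: 0.0281
t 20.6 tcp [0.61 0.12 0.1 ] psi -1.757 w 0.0281 q [ 0.08  0.38  1.51 -0.    1.24  1.84] F [-0.03  0.82 -1.2 ]
T [ 0.01  0.47 -1.57] dr [ 0.29 -0.    0.  ] alt [-35.71  -0.    -0.01]
```

```bash
python3 -m inch '{"translation":[[0,0.2,-0.7],[0,0.4,-1.2],[0,0.47,-1.5],[0,0.47,-1.57],[0,0.47,-1.57],[0,0.47,-1.57]],"dr":[[0.2,0,0],[0.29,0,0],[0.29,0,0],[0.29,0,0],[0.29,0,0],[0.29,0,0]],"hand":[0.15,0.15,0.15,0.15,0.15,0.15]}'
python3 - <<'E'
from h import *
look('w16'); go(.6522,.0959,-.0025,-.2114-np.pi/2)
E
```

```text
time: 21.1
tcp_pos: [0.65, 0.0976, 0.0996]
orientation: [-2.111, 0.22, 2.114]
contact_force: [0.1, 0.7, -0.4]
gripper_width: 0.0281
t 21.15 tcp [0.65 0.1  0.1 ] psi -1.778 w 0.0277 q [0.04 0.44 1.42 0.   1.28 1.82] F [-0.05  0.18 -0.39]
T [ 3.41  0.04 -0.09] dr [ 0.05  0.01 -0.  ] alt [-35.95   0.     0.02]
```

View pics/w16.png

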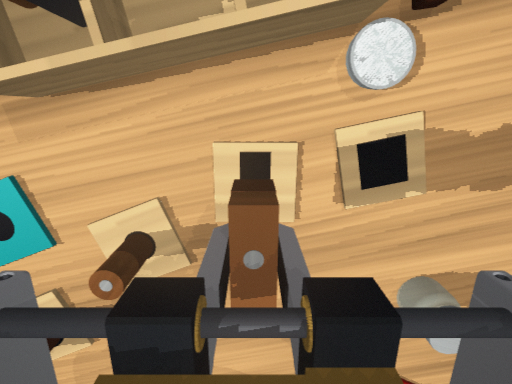

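```bash
python3 -m inch '{"translation":[[0.5,0.04,-0.09],[1.1,0.04,-0.09],[1.7,0.04,-0.09],[2.3,0.04,-0.09],[2.7,0.04,-0.09],[3.0,0.04,-0.09],[3.15,0.04,-0.09],[3.25,0.04,-0.09],[3.25,0.04,-0.09]],"dr":[[0.05,0,0],[0.05,0,0],[0.05,0,0],[0.05,0,0],[0.05,0,0],[0.05,0,0],[0.05,0,0],[0.05,0,0],[0.05,0,0]],"hand":[0.15,0.15,0.15,0.15,0.15,0.15,0.15,0.15,0.15]}'
python3 - <<'E'
from h import *
go(.6522,.0959,-.0025,-.2114-np.pi/2)
E
```

```text
time: 21.9
tcp_pos: [0.6535, 0.0954, 0.0021]
orientation: [-2.11, 0.225, 2.11]
contact_force: [-0.2, -0.4, -1.4]
gripper_width: 0.0277
t 21.9 tcp [0.65 0.1  0.  ] psi -1.783 w 0.0277 q [ 0.04  0.52  1.54 -0.    1.08  1.82] F [-0.2  -0.37 -1.38]
T [ 0.15 -0.01  0.05] dr [-0.01 -0.   -0.  ] alt [35.99 -0.    0.  ]
```

```bash
python3 -m inch '{"translation":[[0.07,0,0.02],[0.14,0,0.02],[0.16,0,0.02],[0.16,0,0.02],[0.16,0,0.02]],"dr":[[0,0,0],[0,0,0],[0,0,0],[0,0,0],[0,0,0]],"hand":[0.15,0.15,0.15,0.15,0.15]}'
python3 -m inch '{"translation":[[0,0,0],[0,0,0],[0,0,0],[0,0,0],[0,0,0],[-0.5,0,0],[-1,0,0],[-1.8,0,0],[-2.6,0,0],[-3.4,0,0]],"dr":[[0,0,0],[0,0,0],[0,0,0],[0,0,0],[0,0,0],[0,0,0],[0,0,0],[0,0,0],[0,0,0],[0,0,0]],"hand":[0.35,0.4,0.45,0.5,0.55,0.55,0.55,0.55,0.55,0.55]}'
python3 - <<'E'
from h import *
P=look('w17')[2]; topof(P,.068,(.6522,.0959)); 
go(.4632,.0542,.1,.7333-np.pi/2)
E
```

```text
time: 22.32
tcp_pos: [0.6536, 0.0954, -0.0018]
orientation: [-2.111, 0.225, 2.108]
contact_force: [0.3, 0.9, 3.5]
gripper_width: 0.0277
time: 23.15
tcp_pos: [0.6526, 0.0953, 0.1]
orientation: [-2.109, 0.225, 2.111]
contact_force: [0.7, -1.0, -1.0]
gripper_width: 0.0517
top 2121 0.0679 rect [0.6545 0.0947] mean [0.6562 0.0943] [66.86550903 27.80225563] yaw -0.201
t 23.2 tcp [0.66 0.1  0.11] psi -1.783 w 0.0514 q [ 0.04  0.44  1.41 -0.    1.28  1.82] F [ 1.97 -0.29  1.79]
T [0.13 2.7  6.  ] dr [-10.83  -0.11  -0.02] alt [25.17 -0.03  0.13]
```

View pics/w17.png

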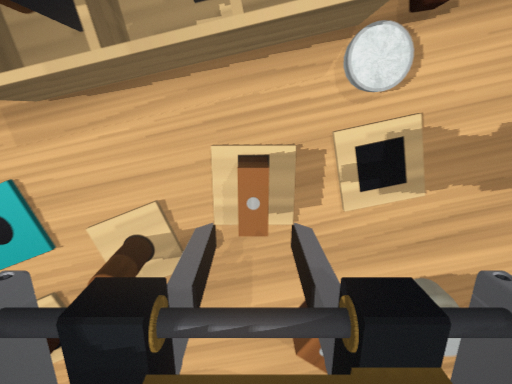

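```bash
python3 -m inch '{"translation":[[0,0.3,0.7],[0,0.6,1.4],[0,1.0,2.2],[0,1.4,3.0],[0,1.8,3.9],[0,2.2,4.8],[0,2.6,5.7],[0,2.7,6.0],[0,2.7,6.0],[0,2.7,6.0]],"dr":[[-1,0,0],[-2.3,0,0],[-3.6,0,0],[-5,0,0],[-6.4,0,0],[-7.8,0,0],[-9.2,0,0],[-10.3,0,0],[-10.8,0,0],[-10.83,0,0]],"hand":[0.75,0.75,0.75,0.75,0.75,0.75,0.75,0.75,0.75,0.75]}'
python3 - <<'E'
from h import *
P=look('w18')[2]; topof(P,.06,(.4632,.0542)); 
go(.464,.0542,-.011,.7333-np.pi/2)
E
```

```text
time: 24.03
tcp_pos: [0.459, 0.054, 0.0995]
orientation: [1.794, 0.689, -1.794]
contact_force: [0.1, 0.2, 0.4]
gripper_width: 0.0705
top 2343 0.0599 rect [0.465  0.0542] mean [0.4659 0.0549] [46.51334    46.02120209] yaw 0.733
t 24.08 tcp [0.46 0.05 0.1 ] psi -0.839 w 0.0702 q [-0.03  0.16  1.84 -0.    1.14  0.81] F [ 1.1  -1.18 -0.45]
T [ 3.68  0.09 -0.11] dr [-0.01 -0.01 -0.01] alt [35.99 -0.01  0.01]
```

View pics/w18.png

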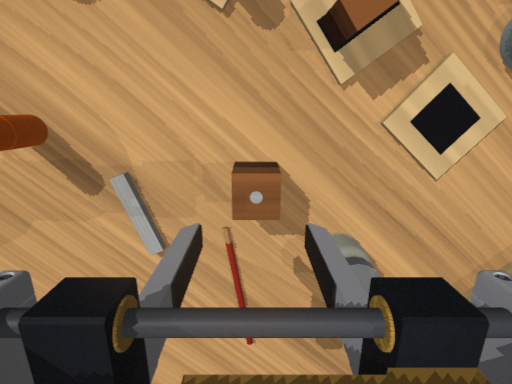

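```bash
python3 -m inch '{"translation":[[0.5,0.08,-0.12],[1.1,0.08,-0.14],[1.7,0.08,-0.14],[2.3,0.08,-0.14],[2.8,0.08,-0.14],[3.2,0.08,-0.14],[3.45,0.08,-0.14],[3.6,0.08,-0.14],[3.65,0.08,-0.14],[3.65,0.08,-0.14]],"dr":[[0,0,0],[0,0,0],[0,0,0],[0,0,0],[0,0,0],[0,0,0],[0,0,0],[0,0,0],[0,0,0],[0,0,0]],"hand":[0.75,0.75,0.75,0.75,0.75,0.75,0.75,0.75,0.75,0.75]}'
python3 -m inch '{"translation":[[0,0,0],[0,0,0],[0,0,0],[0,0,0],[0,0,0],[0,0,0],[0,0,0],[0,0,0]],"dr":[[0,0,0],[0,0,0],[0,0,0],[0,0,0],[0,0,0],[0,0,0],[0,0,0],[0,0,0]],"hand":[0.6,0.5,0.4,0.3,0.3,0.3,0.3,0.3]}'
python3 - <<'E'
from h import *
go(.6470,-.0455,.1,.0125-np.pi/2)
E
```

```text
time: 24.92
tcp_pos: [0.465, 0.0551, -0.0102]
orientation: [1.795, 0.688, -1.794]
contact_force: [0.5, 0.2, -0.3]
gripper_width: 0.0707
time: 25.58
tcp_pos: [0.4649, 0.0551, -0.0097]
orientation: [1.795, 0.688, -1.794]
contact_force: [-1.2, -0.2, 4.7]
gripper_width: 0.0458
t 25.58 tcp [ 0.46  0.06 -0.01] psi -0.838 w 0.0458 q [-0.03  0.3   1.99 -0.    0.86  0.81] F [-1.15 -0.16  4.74]
T [-3.65  6.55 -2.27] dr [ 8.25 -0.01 -0.  ] alt [-27.75   0.    -0.01]
```

```bash
python3 -m inch '{"translation":[[-0.3,0,0],[-0.9,0,0],[-1.6,0,0],[-2.4,0,0],[-3.0,0.6,-0.2],[-3.4,1.4,-0.5],[-3.65,2.2,-0.8],[-3.65,3.0,-1.1],[-3.65,3.8,-1.4],[-3.65,4.6,-1.7]],"dr":[[0,0,0],[0,0,0],[0,0,0],[0,0,0],[1,0,0],[2.2,0,0],[3.4,0,0],[4.6,0,0],[5.8,0,0],[7,0,0]],"hand":[0.3,0.3,0.3,0.3,0.3,0.3,0.3,0.3,0.3,0.3]}'
python3 - <<'E'
from h import *
go(.6470,-.0455,.1,.0125-np.pi/2)
E
```

```text
time: 26.42
tcp_pos: [0.5956, -0.014, 0.0997]
orientation: [2.161, 0.126, -2.161]
contact_force: [-0.4, 0.4, -1.2]
gripper_width: 0.0457
t 26.42 tcp [ 0.6  -0.01  0.1 ] psi -1.454 w 0.0457 q [-0.14  0.35  1.57 -0.    1.22  1.31] F [-0.43  0.41 -1.25]
T [-0.01  1.24 -1.58] dr [ 1.2  0.  -0. ] alt [-34.8   0.    0. ]
```

```bash
python3 -m inch '{"translation":[[0,0.5,-0.6],[0,0.9,-1.1],[0,1.15,-1.45],[0,1.24,-1.58],[0,1.24,-1.58],[0,1.24,-1.58]],"dr":[[0.6,0,0],[1.0,0,0],[1.2,0,0],[1.2,0,0],[1.2,0,0],[1.2,0,0]],"hand":[0.3,0.3,0.3,0.3,0.3,0.3]}'
python3 - <<'E'
from h import *
look('w19'); go(.6470,-.0455,-.0025,.0125-np.pi/2)
E
```

```text
time: 26.92
tcp_pos: [0.6455, -0.0441, 0.099]
orientation: [2.211, 0.02, -2.215]
contact_force: [0.1, -0.3, -0.9]
gripper_width: 0.0464
t 26.97 tcp [ 0.65 -0.04  0.1 ] psi -1.553 w 0.046 q [-0.18  0.43  1.45  0.    1.27  1.38] F [ 0.6   0.22 -0.64]
T [ 3.39  0.06 -0.06] dr [0.06 0.02 0.01] alt [-35.94  -0.01   0.03]
```

View pics/w19.png

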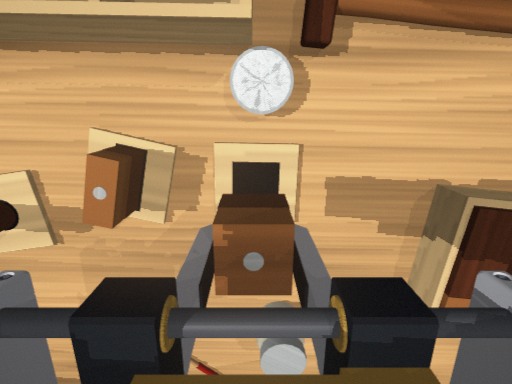

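```bash
python3 -m inch '{"translation":[[0.5,0.05,-0.06],[1.1,0.05,-0.06],[1.7,0.05,-0.06],[2.3,0.05,-0.06],[2.7,0.05,-0.06],[3.0,0.05,-0.06],[3.15,0.05,-0.06],[3.25,0.05,-0.06],[3.25,0.05,-0.06]],"dr":[[0.05,0,0],[0.05,0,0],[0.05,0,0],[0.05,0,0],[0.05,0,0],[0.05,0,0],[0.05,0,0],[0.05,0,0],[0.05,0,0]],"hand":[0.3,0.3,0.3,0.3,0.3,0.3,0.3,0.3,0.3]}'
python3 - <<'E'
from h import *
go(.6470,-.0455,-.002,.0125-np.pi/2)
E
```

```text
time: 27.72
tcp_pos: [0.6481, -0.0457, 0.0019]
orientation: [2.215, 0.015, -2.215]
contact_force: [0.0, -0.2, -0.6]
gripper_width: 0.0458
t 27.72 tcp [ 0.65 -0.05  0.  ] psi -1.558 w 0.0458 q [-0.18  0.51  1.57 -0.    1.07  1.38] F [ 0.01 -0.18 -0.62]
T [ 0.13 -0.01  0.04] dr [ 0.01  0.   -0.  ] alt [-35.99   0.     0.  ]
```

```bash
python3 -m inch '{"translation":[[0.07,0,0.02],[0.13,0,0.02],[0.15,0,0.02],[0.15,0,0.02],[0.15,0,0.02]],"dr":[[0,0,0],[0,0,0],[0,0,0],[0,0,0],[0,0,0]],"hand":[0.3,0.3,0.3,0.3,0.3]}'
python3 -m inch '{"translation":[[0,0,0],[0,0,0],[0,0,0],[0,0,0],[0,0,0],[-0.5,0,0],[-1,0,0],[-1.8,0,0],[-2.6,0,0],[-3.4,0,0]],"dr":[[0,0,0],[0,0,0],[0,0,0],[0,0,0],[0,0,0],[0,0,0],[0,0,0],[0,0,0],[0,0,0],[0,0,0]],"hand":[0.55,0.6,0.65,0.7,0.7,0.7,0.7,0.7,0.7,0.7]}'
python3 -m inch '{"translation":[[-0.7,0,0.5],[-1.4,0,1.2],[-2.1,0,2],[-2.8,0,3],[-3,0,4],[-3,0,5],[-3,0,6],[-3,0,7],[-3,0,7.5],[-3,0,7.5]],"dr":[[0,0,0],[0,0,0],[0,0,0],[0,0,0],[0,0,0],[0,0,0],[0,0,0],[0,0,0],[0,0,0],[0,0,0]],"hand":[0.7,0.7,0.7,0.7,0.7,0.7,0.7,0.7,0.7,0.7]}'
python3 - <<'E'
from h import *
P=look('w20')[2]
m=ctrl.camera_model("top"); im,d=ctrl.grab_frame("top"); T=cloud(m,d); cv2.imwrite('pics/top9.png',cv2.resize(im[80:260,80:330,::-1],None,fx=3,fy=3,interpolation=2))
for n,z,xy in [('wide',.103,(.5137,.4105)),('slim',.088,(.6058,.2464)),('obl',.068,(.6522,.0959)),('sq',.068,(.647,-.0455)),('jar',.07,(.4626,-.0799))]:
    for X in (T,P):
        try: print(n,end=' '); topof(X,z,xy)
        except Exception as e: print('none')
E
```

```text
time: 28.13
tcp_pos: [0.6483, -0.0461, -0.0017]
orientation: [2.216, 0.014, -2.213]
contact_force: [-1.2, 0.8, 3.0]
gripper_width: 0.0457
time: 28.97
tcp_pos: [0.6473, -0.0459, 0.1]
orientation: [2.214, 0.014, -2.216]
contact_force: [0.7, 0.3, -0.2]
gripper_width: 0.066
time: 29.8
tcp_pos: [0.4192, -0.0484, 0.1896]
orientation: [2.214, 0.014, -2.217]
contact_force: [0.1, 0.6, 0.0]
gripper_width: 0.0658
wide top 298 0.104 rect [0.513  0.4101] mean [0.5133 0.4102] [49.14030075 47.49199295] yaw 1.488
wide none
slim top 119 0.0889 rect [0.6062 0.2453] mean [0.6057 0.2451] [31.01298904 30.40941048] yaw 1.279
slim none
obl top 250 0.0685 rect [0.6532 0.0946] mean [0.6526 0.0947] [67.78913116 28.11042023] yaw -0.21
obl none
sq top 293 0.0685 rect [ 0.6467 -0.0464] mean [ 0.6468 -0.0473] [47.00709534 46.45059204] yaw 0.006
sq none
jar none
jar top 1484 0.0698 rect [ 0.4644 -0.0811] mean [ 0.465  -0.0809] [50.33525085 49.4932251 ] yaw 0.04
```

View pics/w20.png

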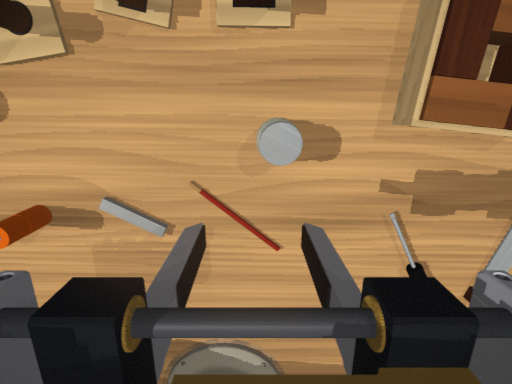

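View pics/top9.png

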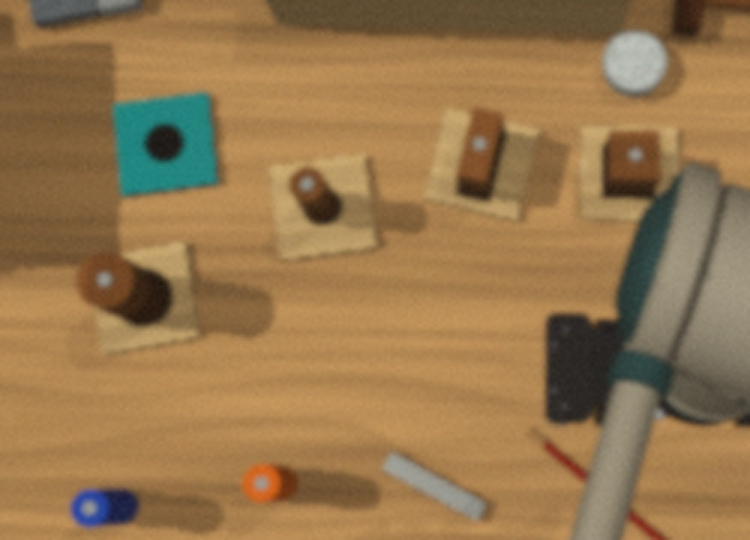

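All four forms stand within about 2 mm of their footprint centres, in both position and height. The yaws agree with the footprints (oblong -0.210 against -0.211, square 0.006 against 0.012). The jar at (280,142) in the wrist view is where it was, and the arm is clear of everything.

```bash
python3 -c "
from bench import ctrl
print(ctrl.finish_job())"
```

```text
the job is handed in; nothing more can be done
None
```

All four forms are standing on their own boards, and I handed the job in at about 30 s of the 125 s allowed. No verdict is reported, so this rests on my own last checks.

**What I did:** I drew the wide drum out of the crate and stood it on its board. The slim drum, oblong block and square block followed. I didn't touch the look-alikes, and the jar stayed where it was.

**Last checks (top camera):**

| Form | Distance from footprint centre | Top height measured / expected (m) | Yaw, form / footprint (rad) |
|---|---|---|---|
| Wide drum | about 1 mm | 0.104 / 0.103 | – |
| Slim drum | about 1 mm | 0.089 / 0.088 | – |
| Oblong block | about 2 mm | 0.0685 / 0.068 | -0.210 / -0.211 |
| Square block | about 1–2 mm | 0.0685 / 0.068 | 0.006 / 0.012 |

- **Jar:** the arm hid it from the top camera at the end. The wrist camera put it within about 3 mm of where it started, which is about the calibration error.
- **Forces:** contact readings stayed below about 6 N.

**What disagreed:**
- **Fingertips:** they turned out to be about 38 mm short of the reported TCP. My first close on the wide drum therefore shut in the air just above it, without touching anything. I measured the offset from the wrist depth image and used it for every grasp after that.
- **Cameras:** the wrist camera read x about 1–3 mm higher than the top camera throughout, well inside the 12 mm tolerance.

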